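# Take the wound coil off the winder, weigh it, lay it in the cradle

### The arm

A 6-joint arm with a two-finger parallel gripper is mounted at the origin on a cart in front of the work surface, level with it; the furniture and walls round the work are solid. World frame = base frame: x ahead of the robot, y to its left, z up, the work surface at z = 0. Lengths are in m, angles in rad, forces in N, time in s.
With the tool pointing down it reaches from about 0.325 to 0.85 m from the base axis. Payload 15.5 kg.
Tool frame: the origin (TCP) lies at the very end of the fingers, on their centre line; the grasp point (between the pads) lies behind it (hold_point_z is the z of the grasp point in the tool frame, in m); z points along the fingers, y is the line along which they close (so a half turn about z gives the same grasp; the last joint's range is limited). The gripper opens to 91 mm and grips with 3 to 60 N. Pads are 32 mm wide; open, the fingers measure 118 mm over their backs; the gripper's body (76 mm by 178 mm) begins 60 mm behind the grasp point.
Start: joints at [-1.44, 0.494, 1.345, -0, 1.302, -0.096], TCP at [0.141, -0.609, 0.214] pointing down, gripper open.
Joint ranges: [-2.91, 2.91], [-0.82, 2.16], [0.22, 2.67], [-1.22, 4.37], [0.12, 2.79], [-3.08, 3.08]. Speed limits (rad/s): [1.89, 1.89, 2.57, 3.01, 3.01, 3.01].

### API

Orientations are given as a rotation vector (axis times angle).
In Python, from plant import move_pose, move_straight, move_j, gripper_to, hold, solve_ik, read_state, snapshot, MotionError, sign_off, hold_point_z gives the robot as it stands. The module is installed in compiled form; this text tells all that it offers. Calls block until the motion is done:
- move_pose(position, orientation): joint-space move of the TCP to a pose.
- move_straight(position, ori=None, velocity=0.15, force_limit=None): straight line of the TCP; ori=None keeps the orientation; velocity is the mean speed in m/s. With force_limit (N) it stops when the force on the tool has changed by that much, and returns True; else False.
- move_j(angles): joint-space move.
- gripper_to(opening): finger opening in m; the grip force is fixed at half the most; returns when the fingers have stopped.
- hold(seconds).
- solve_ik(position, orientation): joint angles nearest the present ones, or None.
- read_state(): the state.
- snapshot(name): name is "scene" or "top" or "wrist"; returns a dict with "pixels" (480x640x3 uint8, blue, green, red), "fx", "fy", "cx", "cy" (pixels), "distortion" ([k1, k2, p1, p2, k3] as OpenCV has them; the pictures are not rectified), "xyz" and "attitude" of the camera in the world. Camera axes: x right, y up, looking along -z (the intrinsics and any distortion apply to the point x, -y, -z); pixel columns grow to the right and rows downward; lengths in m; the calibration is good to about 2 mm. A picture is of the moment at which its call begins. There is no depth.
A pose or a line that the arm cannot do raises MotionError and nothing moves.
- sign_off(): hands the job in; it is judged then, once.
The state is a dict: "t": time; "joint_pos": joint angles; "dq": joint speeds; "joint_efforts": joint torques, N m; "tcp_pos": TCP position; "orientation": TCP orientation; "ft_force": force on the tool from outside, world axes, zero at the start; "ft_torque": the same for the moment, N m; "gripper_width": finger opening in m; "finger_force": force on a finger pad.
Only numpy, scipy, OpenCV 4.12 (cv2) and the standard library are available. Lean on these libraries where they do the work, as an engineer would, in place of code of your own. Each camera call takes 0.05 s, during which the arm holds its last target. There are 200 camera calls.

### The job

Lift the finished copper coil straight up off the winder's spindle, stand it gently on the pan of the bench scale and let go of it for about a second so that it is weighed. Then take it again, lay it on its side lengthwise in the sloping yellow V cradle with its lower end against the stop, and let go. Leave the loupe, the solder spool and the little bottle where they are.

Things in the scene. Friction and masses are not known exactly. Their poses are not given: they have to be found in the camera images.
- coil: Finished coil: rigid tube wound with copper wire, white end rings; outside diameter 56 mm, length 80 mm, bore 28 mm right through, 0.2 to 0.42 kg; both ends alike. Origin at the centre of its lower end as it stands on the winder, z along its axis (up at the start). At the start it stands upright over the winder's spindle. Grip it across its 56 mm diameter.
- coil_center (a point): The middle of the coil: on its axis, 40 mm from either end.
- winder: Coil winder's spindle stand, fixed: blue block 92 x 92 x 20 mm, on it a dark disc of 64 mm diameter (top at z = 26 mm) on which the coil stands, and a steel spindle of 16 mm diameter, upright through the coil's bore (6 mm play all round). Origin at the centre of the underside, on the spindle's axis; z up.
- spindle_tip (a point): The upper end of the spindle, 116 mm above the worktop, so 10 mm above the top of the coil standing on the disc; the coil must rise at least 92 mm to be clear of it.
- scale: Bench scale, fixed: grey box 118 x 100 x 22 mm with a dark display along its -x edge and a round steel pan of 90 mm diameter on it. Origin on the underside below the centre of the pan; the box spans x = -68 to +50 mm, y = -50 to +50 mm.
- scale_pan (a point): Centre of the top face of the scale's pan, 30 mm above the worktop. The pan does not give way.
- cradle: The cradle's wooden base, fixed, 120 x 80 x 8 mm, z up; origin at the underside (the base spans x = -64 to +56 mm). The yellow trough stands on it; its low end with the stop plate is towards the base's -x, its high end towards +x. The highest corner of the trough is about 75 mm above the worktop.
- cradle_trough: Yellow V trough fixed on the cradle. Origin on the axis of a seated coil at the face of the stop plate, 50 mm above the worktop, 40 mm towards -x from the base's origin; x runs up along the trough, rising at 30 degrees from level; y level across; z square to the trough, up and out of it. Two walls at 45 degrees, 6 mm thick and 78 mm long, carry the coil 28 mm from its axis.
- trough_seat (a point): Where the middle of the coil is when it lies in the trough against the stop: x = 40 mm on the trough's x axis. The coil lies along that axis, either end up; friction usually holds it where it is put, so it may not slide down to the stop by itself. The walls' upper edges stay 17 mm below the axis and within 27 mm either side of it.
- trough_stop (a point): Centre of the stop plate's face on the trough's axis (the trough's origin). The plate is 6 mm thick, 52 mm wide and reaches from 37 mm to 8 mm below the axis.
- magnifier_b: Fixed lamp on the left, in the way of the arm. Its thin arm rises from the table's front edge (x = -280, y = -180 mm from this origin) to an elbow 370 mm above the worktop at x = -225, y = -155 mm, then runs level to x = +80, y = -30 mm, 380 mm above the worktop, to a round head of 250 mm diameter beyond. Pass over it; all the work lies to its right.
- magnifier: Fixed lamp on the right. Its foot (112 mm disc) stands at x = +297, y = +164 mm from this origin; the thin arm rises from there to an elbow 310 mm above the worktop at x = +73, y = 0 mm and runs on level to the right and towards the robot. The work lies to the left of it.
- loupe: Bystander: small black and silver folding loupe lying flat, 30 x 57 x 15 mm, origin at the centre of its underside. Not to be disturbed.
- solder_spool: Bystander: standing blue and white spool, 48 mm diameter, 34 mm high, origin at the centre of its underside. Not to be disturbed.
- flux_bottle: Bystander: small white bottle with red cap and thin spout, 33 mm diameter, 93 mm high, origin at the centre of its underside. Not to be disturbed.
Not all that is in view belongs to the job. Leave any green look-alike of the coil alone.

How it is judged:
By the outcome, as a careful person would: the job done as asked, in the order asked, and still so for the second after the job is handed in, with the robot touching nothing.
It also fails if it takes over 66 s, if anything falls off the work surface, if the arm or the gripper's body presses on something with over 40 N, if the wrist force passes 120 N, or if a joint passes its speed limit or range.

## Working session

There is one attempt and no reset: what is moved stays moved. The work goes in short steps, each a Python script; the robot and the scene stay as the last script left them, time stands still between calls to the robot, and variables do not carry over. Pictures are saved under pics/ and viewed, at most 10 in all, crops included, and the job is handed in when it is done.

```bash
mkdir -p pics; python3 - <<'E'
from plant import *
import cv2,pickle
print(hold_point_z, read_state())
for n in("scene","top"):
    s=snapshot(n); pickle.dump(s,open(n+".pkl","wb")); cv2.imwrite(f"pics/{n}0.png",s["pixels"])
    print({k:v for k,v in s.items() if k!="pixels"})
E
```

```text
-0.0188 {'t': 0.0, 'joint_pos': array([-1.43950602e+00,  4.94210910e-01,  1.34611033e+00, -2.92688854e-05,
        1.30246898e+00, -9.54774067e-02]), 'dq': array([-0.00187416,  0.00054934, -0.00157744,  0.00040259, -0.00027856,
        0.00077798]), 'joint_efforts': array([-1.00139503e-03, -8.78825283e+01, -3.81852007e+01,  7.04533607e-02,
        5.34673012e-02, -1.01387427e-04]), 'tcp_pos': array([ 0.14047796, -0.60863822,  0.21332806]), 'orientation': array([-3.12022972e+00, -3.55319869e-01,  7.79687062e-05]), 'ft_force': array([ 0.06475229, -0.18365504,  0.25696574]), 'ft_torque': array([ 0.02490501,  0.03718738, -0.02960158]), 'finger_force': 0.0, 'gripper_width': 0.09130537071187303}
{'fx': 570.8771867185077, 'fy': 570.8771867185077, 'cx': 319.6482229611729, 'cy': 241.83943308845392, 'distortion': array([-0.1345714,  0.       ,  0.       ,  0.       ,  0.       ]), 'xyz': array([-0.02217258,  0.71143684,  0.59638571]), 'attitude': array([ 0.46453341, -1.21366424, -2.12257817])}
{'fx': 441.5466034569969, 'fy': 441.5466034569969, 'cx': 319.05302607680096, 'cy': 235.8762095624473, 'distortion': array([0.01987161, 0.        , 0.        , 0.        , 0.        ]), 'xyz': array([0.55605094, 0.00652408, 0.91994684]), 'attitude': array([ 0.05860746, -0.03545943, -1.56890464])}
```

View pics/scene0.png

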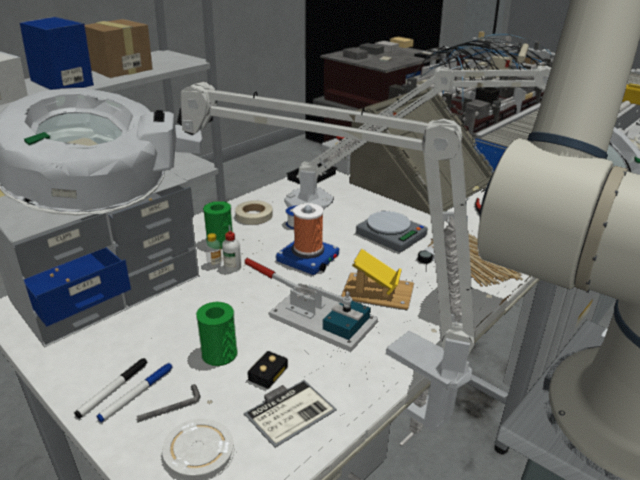

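View pics/top0.png

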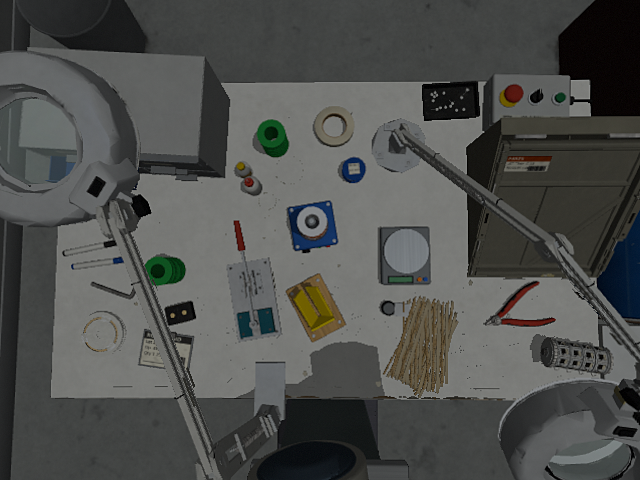

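The top view shows a copper coil on the blue winder at (313,222). Two green look-alikes are at (272,137) and (165,269). The scale is at (406,252), the yellow cradle at (317,306), the loupe near (388,308), the spool at (352,169) and the bottle at (251,185). Only the copper one stands over a spindle on a blue block, so that is the coil. I'll confirm it in an enlarged crop.

```bash
cat > h.py <<'E'
import numpy as np, cv2, pickle
from scipy.spatial.transform import Rotation as R
def K(s): return np.array([[s["fx"],0,s["cx"]],[0,s["fy"],s["cy"]],[0,0,1.]])
def ray(s,uv):
    p=cv2.undistortPoints(np.array(uv,float).reshape(-1,1,2),K(s),s["distortion"]).reshape(-1,2)
    d=np.c_[p[:,0],-p[:,1],-np.ones(len(p))]
    return R.from_rotvec(s["attitude"]).apply(d)
def onz(s,uv,z):
    d=ray(s,uv); return s["xyz"]+d*((z-s["xyz"][2])/d[:,2])[:,None]
def proj(s,P):
    c=R.from_rotvec(s["attitude"]).inv().apply(np.atleast_2d(P)-s["xyz"])*[1,-1,-1]
    return cv2.projectPoints(c,np.zeros(3),np.zeros(3),K(s),s["distortion"])[0].reshape(-1,2)
E
python3 - <<'E'
from h import *
t=pickle.load(open("top.pkl","rb"));
im=t["pixels"][185:350,270:450]
cv2.imwrite("pics/c1.png",cv2.resize(im,None,fx=3.6,fy=3.6,interpolation=cv2.INTER_CUBIC)) 
E
```

```text
(no output)
```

View pics/c1.png

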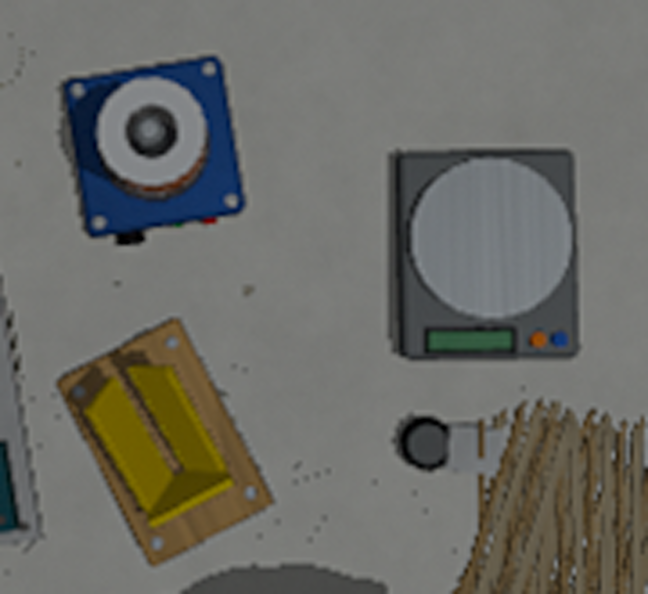

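The enlarged crop confirms it: white ring and copper winding over the steel spindle on the blue block, at crop (152,132). The scale pan is at crop (492,238). The cradle base corners are at (180,318), (57,383), (155,566) and (272,502), with the stop face at the bottom end, so the low end faces the robot.

```bash
cat >> h.py <<'E'
def Rz(a): return R.from_euler('z',a)
def tool(psi,phi):
    """tool z tilted phi from straight down towards heading psi; closing axis y level"""
    z=np.array([np.sin(phi)*np.cos(psi),np.sin(phi)*np.sin(psi),-np.cos(phi)])
    y=np.array([-np.sin(psi),np.cos(psi),0.])*-1
    return R.from_matrix(np.c_[np.cross(y,z),y,z])
E
cat > m.py <<'E'
from h import *
t=pickle.load(open("top.pkl","rb")); s=pickle.load(open("scene.pkl","rb"))
f=lambda a:269.5+(np.array(a)+.5)/3.6*[1,1]-[0,85]
from scipy.optimize import least_squares
def fit(px,loc,x0):
    g=lambda q:np.c_[(Rz(q[2]).apply(loc)+[q[0],q[1],0])]
    r=least_squares(lambda q:(proj(t,g(q))-f(px)).ravel(),x0); print(r.x,np.abs(r.fun).max()); return r.x
b=.046
w=fit([(63,83),(217,58),(244,211),(90,237)],np.array([[b,b,.02],[b,-b,.02],[-b,-b,.02],[-b,b,.02]]),[.58,0,0])
sc=fit([(398,151),(573,151),(578,356),(405,357)],np.array([[.05,.05,.022],[.05,-.05,.022],[-.068,-.05,.022],[-.068,.05,.022]]),[.5,-.17,0])
c=fit([(57,383),(180,318),(272,502),(155,566)],np.array([[.056,.04,.008],[.056,-.04,.008],[-.064,-.04,.008],[-.064,.04,.008]]),[.4,0,0])
print("ring",onz(t,[f((152,132))],.106),"spindle",onz(t,[f((150,130))],.116),"pan",onz(t,[f((492,238))],.03))
print("lampfoot",onz(t,[(400,145)],0.01),"loupe,spool,bottle",onz(t,[(388,308),(352,169),(251,185)],.015))
im=s["pixels"].copy()
def P(q,L,col):
    for u in proj(s,Rz(q[2]).apply(L)+[q[0],q[1],0]): cv2.circle(im,tuple(int(round(v*8)) for v in u),8,col,-1,cv2.LINE_AA,3)
a=np.linspace(0,2*np.pi,24)[:,None]; circ=lambda r,z:np.c_[r*np.cos(a),r*np.sin(a),0*a+z]
P(w,circ(.028,.106),(0,255,0)); P(w,circ(.028,.026),(0,255,0)); P(w,np.array([[0,0,.116]]),(255,255,0))
P(sc,circ(.045,.03),(0,0,255))
A=R.from_euler('y',-np.pi/6)
Tr=lambda L:A.apply(L)+[-.04,0,.05]
P(c,np.array([[.056,.04,.008],[.056,-.04,.008],[-.064,-.04,.008],[-.064,.04,.008]]),(255,0,255))
P(c,Tr(np.array([[0,.027,-.017],[0,-.027,-.017],[.078,.027,-.017],[.078,-.027,-.017]])),(255,0,0))
cv2.imwrite("pics/ov.png",cv2.resize(im[170:330,250:450],None,fx=3.7,fy=3.7,interpolation=cv2.INTER_CUBIC))
np.savez("q.npz",w=w,sc=sc,c=c)
E
python3 m.py
```

```text
[0.63132865 0.03377388 0.17075701] 1.102113961651071
[ 0.58026858 -0.15476447  0.01300695] 1.0286225459385605
[0.46758877 0.02849257 0.4866611 ] 1.5326743091617345
ring [[0.63186439 0.03193133 0.106     ]] spindle [[0.63195208 0.0326381  0.116     ]] pan [[ 0.5796564  -0.15556951  0.03      ]]
lampfoot [[ 0.80028395 -0.14819564  0.01      ]] loupe,spool,bottle [[ 0.46399671 -0.12010467  0.015     ]
 [ 0.74897549 -0.0480022   0.015     ]
 [ 0.715735    0.16105046  0.015     ]]
```

View pics/ov.png

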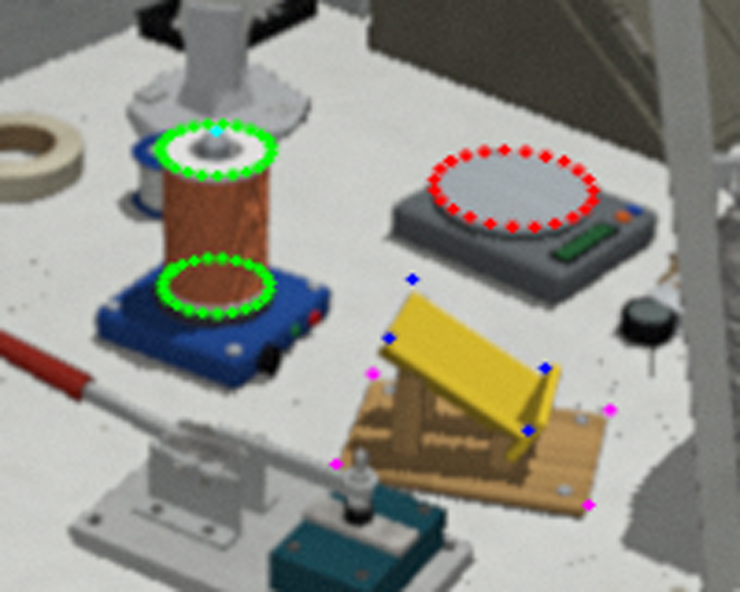

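The overlay fits the winder and scale well. The cradle is off by a few mm, so I'll refine it from the wrist camera. Next I check reachability using one constant tilted grip.

```bash
python3 - <<'E'
from plant import *
from h import *
q=np.load("q.npz"); w,sc,c=q["w"],q["sc"],q["c"]
H=-hold_point_z; D=0.012   # coil axis sits D behind TCP
def ik(p,Ro,d=D):
    return solve_ik(p+Ro.apply([0,0,d]),Ro.as_rotvec())
seat=Rz(c[2]).apply([-.04+.04*np.cos(np.pi/6),0,.05+.04*.5])+[c[0],c[1],0]
print("seat",seat)
for phi in np.radians([40,50,60]):
    r=[]
    for nm,p in (("pick",[w[0],w[1],.072]),("lift",[w[0],w[1],.19]),("scale",[sc[0],sc[1],.076]),("scup",[sc[0],sc[1],.19])):
        p=np.array(p); r.append((nm,[int(np.degrees(a)) for a in np.radians(range(-60,61,15)) if ik(p,tool(a,phi)) is not None]))
    th=phi-np.pi/3
    r.append(("cr",[ik(seat+[0,0,h],tool(c[2],th)) is not None for h in (0.006,.15)]))
    print(np.degrees(phi),r)
for z in (.4,.5,.6):
  print(z,[solve_ik(p+(z,),tool(a,0).as_rotvec()) is not None for p,a in(((.141,-.609),-1.4),((.48,0.),0.2))])
print(ik(np.array([w[0],w[1],.072]),tool(0,np.pi/3)),ik(seat,tool(c[2],0)))
E
```

```text
seat [0.46285197 0.02598629 0.07      ]
40.0 [('pick', [-59, -14, 0, 14, 29, 45, 59]), ('lift', [-59, -45, -14, 14, 29, 45, 59]), ('scale', [-29, -14, 0, 14, 29, 45, 59]), ('scup', [-59, -29, 0, 14, 29, 45, 59]), ('cr', [True, True])]
50.0 [('pick', [-59, -29, -14, 0, 14, 29, 45, 59]), ('lift', [-59, -14, 0, 14, 29, 45, 59]), ('scale', [-45, -29, -14, 0, 14, 29, 45, 59]), ('scup', [-29, -14, 0, 14, 29, 45, 59]), ('cr', [True, True])]
59.99999999999999 [('pick', [-29, -14, 0, 14, 29, 45, 59]), ('lift', [-29, -14, 0, 14, 29, 45, 59]), ('scale', [-45, -29, -14, 0, 14, 29, 45, 59]), ('scup', [-45, -29, -14, 0, 14, 29, 45, 59]), ('cr', [True, True])]
0.4 [True, True]
0.5 [True, True]
0.6 [True, True]
[-0.07716879  0.91911445  2.28527954  3.06697846  1.10981829 -1.57619856] [-7.28362664e-02  5.13160097e-01  1.90320341e+00 -4.44089210e-16
  7.25229146e-01  1.01129896e+00]
```

```bash
python3 - <<'E'
from plant import *
from h import *
q=np.load("q.npz"); w,sc,c=q["w"],q["sc"],q["c"]
seat=Rz(c[2]).apply([-.04+.04*np.cos(np.pi/6),0,.05+.04*.5])+[c[0],c[1],0]
D=.005
def ik(p,Ro):
    p=np.array(p); return solve_ik(p+Ro.apply([0,0,D]),Ro.as_rotvec())
n=lambda a:None if a is None else np.round(a[[0,3,4,5]],2)
for deg in (25,35,45):
  phi=np.radians(deg)
  for psi in (-.25,0,.25): 
    print(deg,psi,[n(ik(p,tool(psi,phi))) for p in ([w[0],w[1],.076],[w[0],w[1],.21],[sc[0],sc[1],.08],[sc[0],sc[1],.21])])
  for h in (0,.15): print("  cr",n(ik(seat+[0,0,h],tool(c[2],phi-np.pi/3))))
E
```

```text
25 -0.25 [array([ 0.02, -0.37,  0.32,  2.17]), array([ 0.02, -0.19,  0.65,  1.97]), array([-0.4 ,  0.26,  0.24,  1.19]), array([-0.4 ,  0.11,  0.6 ,  1.35])]
25 0 [array([-0.05,  0.08,  0.27,  1.44]), array([-0.05,  0.04,  0.62,  1.49]), array([-0.47,  0.61,  0.34,  0.55]), array([-0.47,  0.32,  0.66,  0.88])]
25 0.25 [array([-0.13,  0.48,  0.34,  0.77]), array([-0.13,  0.25,  0.67,  1.02]), array([-0.54,  0.69,  0.49,  0.2 ]), array([-0.54,  0.44,  0.78,  0.51])]
  cr [ 0.09 -0.22  1.49  1.26]
  cr [ 0.09 -0.23  1.77  1.2 ]
35 -0.25 [None, array([ 0.05, -0.47,  0.38,  2.27]), array([-0.42,  2.46,  0.15, -1.03]), array([-0.42,  0.32,  0.3 ,  1.13])]
35 0 [None, array([-0.06,  0.11,  0.31,  1.42]), array([-0.53,  1.69,  0.3 , -0.57]), array([-0.53,  0.72,  0.46,  0.46])]
35 0.25 [array([-0.17,  1.66,  0.24, -0.44]), array([-0.17,  0.6 ,  0.43,  0.66]), array([-0.62,  1.31,  0.47, -0.48]), array([-0.62,  0.79,  0.66,  0.12])]
  cr [ 0.06 -0.18  1.29  1.23]
  cr [ 0.06 -0.18  1.6   1.17]
45 -0.25 [array([ 0.09,  3.71,  0.45, -1.85]), None, array([-0.44,  2.88,  0.54, -1.48]), array([-0.44,  2.01,  0.15, -0.57])]
45 0 [array([-0.07,  3.03,  0.46, -1.52]), None, array([-0.6 ,  2.3 ,  0.56, -1.26]), array([-0.6 ,  1.48,  0.41, -0.35])]
45 0.25 [array([-0.22,  2.41,  0.5 , -1.25]), array([-0.22,  1.47,  0.33, -0.24]), array([-0.71,  1.77,  0.63, -1.03]), array([-0.71,  1.23,  0.66, -0.37])]
  cr [ 0.02 -0.13  1.08  1.18]
  cr [ 0.02 -0.12  1.43  1.13]
```

```bash
python3 - <<'E'
from plant import *
from h import *
q=np.load("q.npz"); w,sc,c=q["w"],q["sc"],q["c"]
p=read_state()["tcp_pos"]
move_straight([p[0],p[1],.60],velocity=.35)
j=read_state()["joint_pos"].copy(); j[0]=0.05; j[5]=1.4; move_j(j)
print(read_state()["tcp_pos"],read_state()["t"])
move_pose([.46,.03,.36],tool(.2,0).as_rotvec())
s=snapshot("wrist"); pickle.dump(s,open("w1.pkl","wb")); cv2.imwrite("pics/w1.png",s["pixels"])
print(s["xyz"],s["attitude"],s["fx"],s["distortion"],proj(s,[[c[0],c[1],.05],[w[0],w[1],.106],[sc[0],sc[1],.03]]),read_state()["t"])
E
```

```text
[0.61802586 0.08989105 0.59936521] 4.7667
[0.53121713 0.0445268  0.53278272] [-0.21378855  0.17334783 -1.36319305] 403.3420409585713 [-0.05349924  0.          0.          0.          0.        ] [[323.44963966 190.25796356]
 [351.92605859  33.92295384]
 [489.18497762 127.96875689]] 5.975
```

View pics/w1.png

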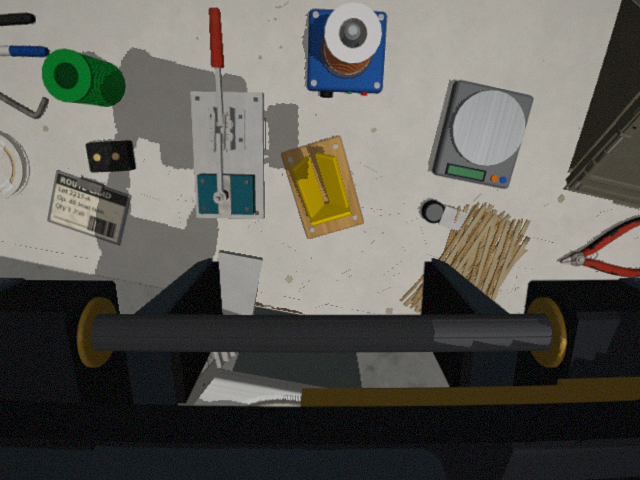

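The wrist view shows the winder coil ring at (354,31), the pan at (488,127), and the cradle base corners near (281,154), (342,136), (364,220) and (307,239). I'll segment the corners and refit jointly.

```bash
cat > m2.py <<'E'
from h import *
from scipy.optimize import least_squares
q=dict(np.load("q.npz")); T=pickle.load(open("top.pkl","rb")); W=pickle.load(open("w1.pkl","rb")); S=pickle.load(open("scene.pkl","rb"))
def corners(s,lo,hi,seed):
    m=cv2.inRange(cv2.cvtColor(cv2.resize(s["pixels"],None,fx=4,fy=4,interpolation=cv2.INTER_CUBIC),cv2.COLOR_BGR2HSV),lo,hi)
    m=cv2.morphologyEx(m,cv2.MORPH_OPEN,np.ones((7,7)))
    m=cv2.morphologyEx(m,cv2.MORPH_CLOSE,np.ones((13,13)))
    cs=cv2.findContours(m,cv2.RETR_EXTERNAL,cv2.CHAIN_APPROX_NONE)[0]
    k=max((k for k in cs if cv2.contourArea(k)>2000),key=lambda k:cv2.pointPolygonTest(k,tuple(float(4*v) for v in seed),True))
    h=cv2.convexHull(k); a=cv2.approxPolyN(h,4,ensure_convex=True).reshape(-1,2)
    return (a+.5)/4-.5
def fit(name,loc,lo,hi,z):
    obs=[]
    for s in (T,W):
        x=q[name]; P=proj(s,Rz(x[2]).apply(loc)+[x[0],x[1],0])
        a=corners(s,lo,hi,P.mean(0)); 
        a=np.array([a[np.argmin(np.linalg.norm(a-p,axis=1))] for p in P]); obs.append((s,a))
    fs=[lambda x,s=s,a=a:(proj(s,Rz(x[2]).apply(loc)+[x[0],x[1],0])-a).ravel() for s,a in obs]
    for f in fs: r=least_squares(f,q[name]); print(name,r.x.round(4),np.abs(r.fun).max().round(2))
    r=least_squares(lambda x:np.r_[fs[0](x),fs[1](x)],q[name],loss='soft_l1'); print("   joint",r.x.round(4)); q[name]=r.x
b=.046
fit("w",np.array([[b,b,.02],[b,-b,.02],[-b,-b,.02],[-b,b,.02]]),(100,100,30),(130,255,255),.02)
fit("c",np.array([[.056,.04,.008],[.056,-.04,.008],[-.064,-.04,.008],[-.064,.04,.008]]),(8,70,40),(38,255,255),.008)
np.savez("q2.npz",**q)
c=q["c"]; A=R.from_euler('y',-np.pi/6); o=.027+.0042
L=A.apply([[0,.027,-.017],[0,-.027,-.017],[.078,-.027,-.017],[.078,.027,-.017],[0,o,-.0212],[.078,o,-.0212],[0,0,-.0396],[.078,0,-.0396],[0,.026,-.008],[0,-.026,-.008]])+[-.04,0,.05]
B=np.array([[.056,.04,.008],[.056,-.04,.008],[-.064,-.04,.008],[-.064,.04,.008]])
out=[]
for s in (W,S,T):
    u0=proj(s,[[c[0],c[1],.04]])[0].astype(int); k=35; im=s["pixels"][u0[1]-k-10:u0[1]+k+10,u0[0]-k:u0[0]+k]
    im=cv2.resize(im,None,fx=3.8,fy=3.8,interpolation=cv2.INTER_CUBIC)
    for X,col in ((L,(255,0,0)),(B,(255,0,255))):
        for u in (proj(s,Rz(c[2]).apply(X)+[c[0],c[1],0])-u0+[k,k+10]+.5)*3.8: cv2.circle(im,tuple(u.round().astype(int)),2,col,-1)
    out.append(im)
cv2.imwrite("pics/ov2.png",np.hstack(out))
E
python3 m2.py
```

```text
w [0.6315 0.0336 0.1679] 0.7
w [0.631  0.0343 0.1701] 1.04
   joint [0.6312 0.0341 0.1692]
c [0.4679 0.0296 0.487 ] 0.33
c [0.468  0.0303 0.4842] 0.37
   joint [0.468  0.0301 0.4852]
```

View pics/ov2.png

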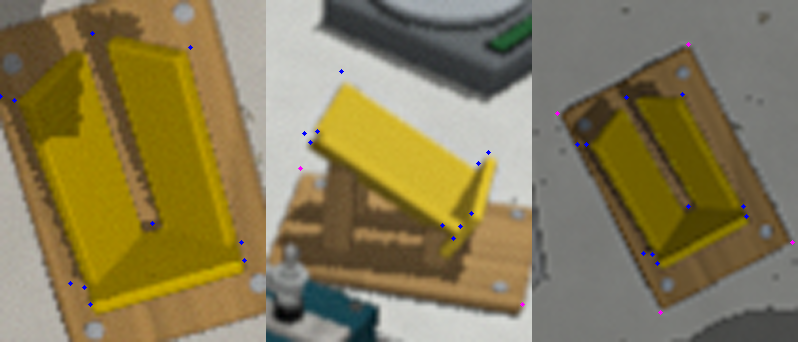

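The two cameras agree on the cradle to about 1 mm. Now I pick and lift the coil straight up.

```bash
cat >> h.py <<'E'
D,E,PHI=.003,-.008,np.radians(25)   # TCP lies D beyond the coil axis; gripped point E along the axis from coil middle
def tcp(mid,psi,phi=PHI,axis=np.array([0,0,1.])):
    """TCP position, rotvec to have the coil middle at mid"""
    Ro=tool(psi,phi); return np.array(mid)+E*np.array(axis)+Ro.apply([0,0,D]), Ro.as_rotvec()
E
python3 - <<'E'
from plant import *
from h import *
w=np.load("q2.npz")["w"]
P,o=tcp([w[0],w[1],.066],.05); z=tool(.05,PHI).apply([0,0,1])
move_pose(P-.13*z,o)
move_straight(P,velocity=.1)
f0=read_state()["ft_force"]
gripper_to(.04)
s=read_state(); print(s["gripper_width"],s["finger_force"],s["ft_force"]-f0,s["t"])
if s["gripper_width"]>.05:
    print(move_straight(P+[0,0,.13],velocity=.08,force_limit=15))
    s=read_state(); print(s["tcp_pos"]-P,s["ft_force"]-f0,s["gripper_width"],s["t"])
    for n in("top","scene"):
        im=snapshot(n); pickle.dump(im,open(n+"2.pkl","wb"))
    cv2.imwrite("pics/s2.png",cv2.resize(im["pixels"][120:340,220:520],None,fx=2.5,fy=2.5))
E
```

```text
0.05523476493856419 29.998195320367813 [-0.62771935 -1.93430274  3.785437  ] 9.0833
False
[-2.32740226e-04  1.11748379e-05  1.29478795e-01] [ 0.11398106 -0.60531807 -1.61667378] 0.055609855710075824 10.8583
```

View pics/s2.png

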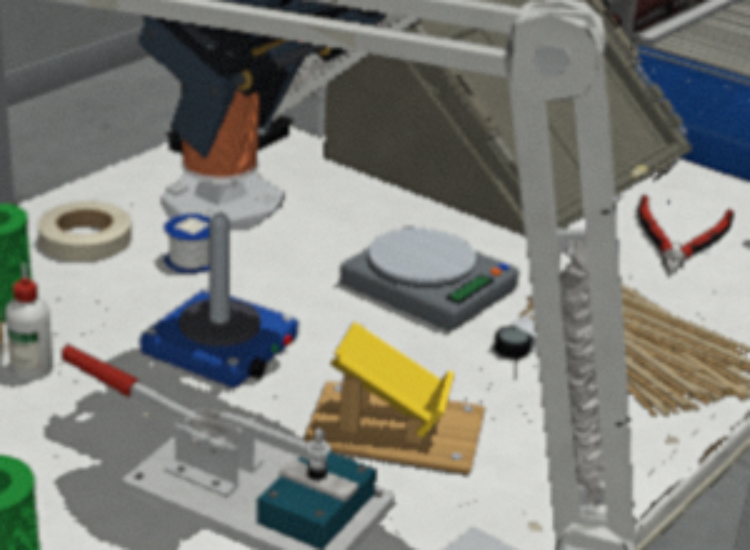

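The coil hangs upright in the fingers at crop (220,135), clear of the bare spindle at (220,240). On to the scale.

```bash
python3 - <<'E'
from plant import *
from h import *
sc=np.load("q2.npz")["sc"]
X=lambda z:tcp([sc[0],sc[1],z],-.25)
P,o=X(.185); move_straight(P,o,velocity=.15)
move_straight(X(.082)[0],velocity=.1)
hold(.2); f0=read_state()["ft_force"]
hit=move_straight(X(.066)[0],velocity=.015,force_limit=5)
s=read_state(); print(hit,s["tcp_pos"]-X(.07)[0],s["ft_force"]-f0,s["t"])
gripper_to(.078)
im=snapshot("top"); pickle.dump(im,open("top3.pkl","wb")); im2=snapshot("scene")
hold(1.3)
s=read_state(); print(s["gripper_width"],s["finger_force"],s["ft_force"]-f0,s["t"])
u=proj(im2,[[sc[0],sc[1],.07]])[0].astype(int); v=proj(im,[[sc[0],sc[1],.07]])[0].astype(int)
g=lambda a,u:cv2.resize(a["pixels"][u[1]-50:u[1]+50,u[0]-60:u[0]+60],None,fx=3.2,fy=3.2)
cv2.imwrite("pics/sc3.png",np.hstack([g(im2,u),g(im,v)]))
E
```

```text
True [ 1.61571788e-05  8.73255043e-05 -1.91214339e-07] [-1.73862074  0.94917765  9.09862256] 14.575
0.07789523297532099 0.0 [-1.25140849 -0.14453984  2.41188867] 16.5167
```

View pics/sc3.png

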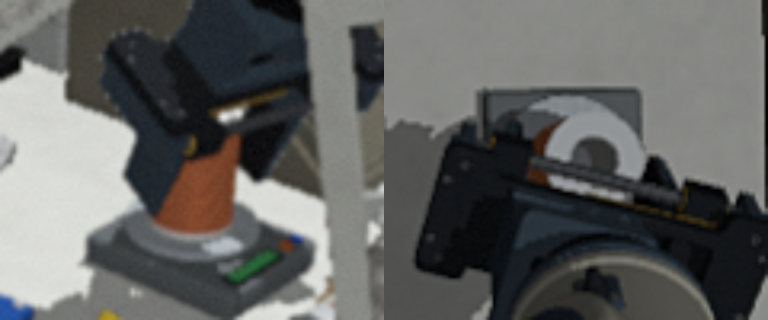

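The coil stands upright, centred on the pan and released; fingers are clear on both sides. Re-grip and move to the cradle.

```bash
cat >> h.py <<'E'
def cr(sx,n):
    c=np.load("q2.npz")["c"]; A=R.from_euler('y',-np.pi/6)
    u,nr=Rz(c[2]).apply(A.apply([[1,0,0],[0,0,1]]))
    mid=Rz(c[2]).apply([-.04,0,.05])+[c[0],c[1],0]+sx*u+n*nr
    return tcp(mid,c[2],PHI-np.pi/3,u)
E
python3 - <<'E'
from plant import *
from h import *
sc=np.load("q2.npz")["sc"]
gripper_to(.04); s=read_state(); print(s["gripper_width"],s["finger_force"])
move_straight(tcp([sc[0],sc[1],.19],-.25)[0],velocity=.1)
print(read_state()["gripper_width"],read_state()["t"])
P,o=cr(.052,.07)
move_straight(P,o,velocity=.09)
s=read_state(); print(s["tcp_pos"]-P,s["ft_force"],s["t"])
move_straight(cr(.050,.012)[0],velocity=.05,force_limit=12)
hold(.2); f0=read_state()["ft_force"]
hit=move_straight(cr(.050,-.004)[0],velocity=.012,force_limit=6)
s=read_state(); d=s["tcp_pos"]-cr(.04,0)[0]; print(hit,d,s["ft_force"]-f0,s["t"],s["gripper_width"])
ims=[snapshot(n) for n in("scene","top")]
x=cr(.04,0)[0]
cv2.imwrite("pics/cr4.png",np.hstack([cv2.resize(i["pixels"][(u:=proj(i,[x])[0].astype(int))[1]-50:u[1]+50,u[0]-60:u[0]+60],None,fx=3.2,fy=3.2) for i in ims]))
E
```

```text
0.05564064051799941 29.997181417420506
0.05520818789404141 18.35
[ 0.00012573 -0.0002299   0.00018014] [-0.12589987 -0.63566592 -2.91831818] 21.0417
True [0.00678237 0.00328702 0.00631083] [ 1.99280701 -1.67087187  5.45602145] 23.4167 0.05561825884618234
```

View pics/cr4.png

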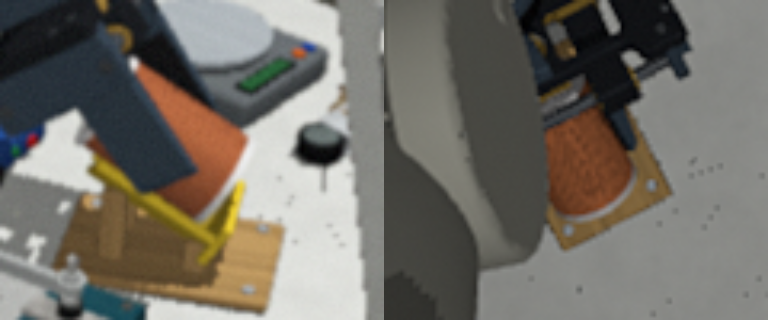

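The coil lies along the trough just above seat, about 10 mm short of the stop, touching the +y wall first. I'll shift it 1 mm, seat it, slide it to the stop and release.

```bash
python3 - <<'E'
from plant import *
from h import *
c=np.load("q2.npz")["c"]
u,v,nr=Rz(c[2]).apply(R.from_euler('y',-np.pi/6).apply(np.eye(3)))
B=np.c_[u,v,nr]; ref=cr(.04,0)[0]
def st(tag):
    s=read_state(); print(tag,((s["tcp_pos"]-ref)@B*1e3).round(2),(s["ft_force"]@B).round(1),round(s["t"],1)); return s["tcp_pos"]
p=st("now")
move_straight(p+.002*nr-.001*v,velocity=.02); hold(.2); p=st("up")
print(move_straight(p-.008*nr,velocity=.012,force_limit=6)); p=st("seat")
move_straight(p+.0004*nr,velocity=.02); hold(.2); p=st("rel")
print(move_straight(p-.016*u,velocity=.012,force_limit=7)); p=st("stop")
E
```

```text
now [ 9.68 -0.24  1.67] [ 2.1 -3.1  4.5] 23.5
up [ 9.58 -1.13  3.6 ] [-0.2 -0.1 -2.2] 24.0
True
seat [ 9.22 -0.85  2.12] [0.5 0.9 0.3] 24.3
rel [ 9.17 -0.87  2.48] [-2.1  0.2 -2.3] 24.8
True
stop [-1.11 -0.95  2.2 ] [ 3.8 -0.   2.5] 25.6
```

```bash
python3 - <<'E'
from plant import *
from h import *
c=np.load("q2.npz")["c"]
u,v,nr=Rz(c[2]).apply(R.from_euler('y',-np.pi/6).apply(np.eye(3)))
B=np.c_[u,v,nr]; ref=cr(.04,0)[0]
def st(tag):
    s=read_state(); print(tag,((s["tcp_pos"]-ref)@B*1e3).round(2),(s["ft_force"]@B).round(1),round(s["t"],1)); return s["tcp_pos"]
p=st("now")
print(move_straight(p-.004*nr,velocity=.01,force_limit=7)); p=st("seat")
gripper_to(.085); hold(.3); p=st("open")
z=tool(c[2],PHI-np.pi/3).apply([0,0,1])
print(move_straight(p-.12*z,velocity=.1,force_limit=8)); p=st("back")
move_straight(p+[0,0,.12],velocity=.15)
ims=[snapshot(n) for n in("scene","top","wrist")]
pickle.dump(ims,open("fin.pkl","wb"))
x=cr(.04,0)[0]; o=[]
L=np.array([ref*0]); mid=Rz(c[2]).apply([-.04,0,.05])+[c[0],c[1],0]
for i in ims:
    k=proj(i,[x])[0].astype(int); print(k); k=np.clip(k,[40,50],[599,429])
    o.append(cv2.resize(i["pixels"][k[1]-50:k[1]+50,k[0]-40:k[0]+40],None,fx=3.3,fy=3.3,interpolation=cv2.INTER_CUBIC))
cv2.imwrite("pics/fin.png",np.hstack(o))
E
```

```text
now [-1.11 -0.95  2.2 ] [ 3.8 -0.   2.5] 25.6
True
seat [-1.13 -0.91  2.11] [4.7 0.8 6.3] 25.9
open [-1.22 -0.86  1.81] [ 0.2 -0.7 -0.9] 26.8
False
back [106.95  -0.78  52.42] [-0.   0.4  0.5] 28.1
[385 262]
[316 314]
[320 132]
```

View pics/fin.png

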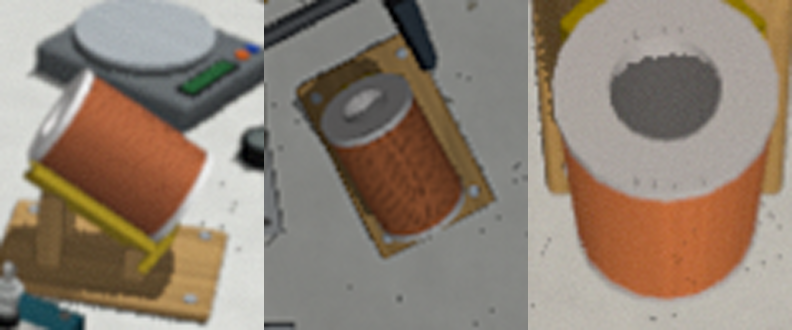

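The coil lies lengthwise in the trough, parallel to the walls. Its lower ring is against the stop plate (scene crop (165,240)), and the gripper is well clear.

```bash
python3 -c "
from plant import *
print(sign_off(), read_state()['t'])"
```

```text
the job is handed in; nothing more can be done
the job is handed in; nothing more can be done
```

The coil was lifted off the spindle, stood released on the scale for about 1.4 s, then laid in the yellow cradle against the stop and let go, with the loupe, spool and bottle untouched; I handed the job in at about 29 s.

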